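Hang the rinsed staining pots on the draining pegs in their order

TASK

The four rinsed staining pots stand mouth down in a row on the rinse rack; move each one to the draining rack and hang it mouth down over a peg, seated with its mouth on the wires so that it drains. Keep the row in the same order from left to right, as the order tells which stain each pot is for, one pot to a peg and no pot left over. Do not knock over or push away the two small amber bottles between the racks.

Things in the scene. Friction and masses are not known exactly. Their poses are not given: they have to be found in the camera images.
- tall_pot_centre (a point): The tall round staining pot, outside diameter 46, height 92, white plastic, wall 3, 30 to 70 g, loose; sizes in mm. It stands mouth down in its drip dish. This point is on its axis, half-way up (46 mm above the mouth); z points to the closed end, away from the mouth (up at the start).
- squat_pot_centre (a point): The squat round staining pot, outside diameter 58, height 56, white plastic, wall 3, 30 to 70 g, loose; sizes in mm. It stands mouth down in its drip dish. This point is on its axis, half-way up (28 mm above the mouth); z points to the closed end, away from the mouth (up at the start).
- square_pot_centre (a point): The square staining pot, 48 x 48 outside (flat sides square to this frame's x and y), height 72, white plastic, wall 3, 30 to 70 g, loose; sizes in mm. It stands mouth down in its drip dish. This point is on its axis, half-way up (36 mm above the mouth); z points to the closed end, away from the mouth (up at the start).
- tapered_pot_centre (a point): The tapered round staining pot, outside diameter 42 at the closed end on top, widening to 60 at the mouth below, height 74, white plastic, wall 3, 30 to 70 g, loose; sizes in mm. It stands mouth down in its drip dish. This point is on its axis, half-way up (37 mm above the mouth); z points to the closed end, away from the mouth (up at the start).
- dish_tall: Grey square drip dish, 74 x 74 mm, outside height 9, wall and floor 3 mm, fixed on the rinse rack: the one in which the tall pot stands at the start. Origin: centre of its underside, which is 12 mm above the bench; z up.
- dish_squat: Grey square drip dish, 74 x 74 mm, outside height 9, wall and floor 3 mm, fixed on the rinse rack: the one in which the squat pot stands at the start. Origin: centre of its underside, which is 12 mm above the bench; z up.
- dish_square: Grey square drip dish, 74 x 74 mm, outside height 9, wall and floor 3 mm, fixed on the rinse rack: the one in which the square pot stands at the start. Origin: centre of its underside, which is 12 mm above the bench; z up.
- dish_tapered: Grey square drip dish, 74 x 74 mm, outside height 9, wall and floor 3 mm, fixed on the rinse rack: the one in which the tapered pot stands at the start. Origin: centre of its underside, which is 12 mm above the bench; z up.
- rinse_rack: Rinse rack, left or right of the draining rack: fixed shallow steel tray, 104 x 318 mm, with the four drip dishes in a row at x = 0, y = +117, +39, -39, -117 mm (which dish is where varies). Origin: centre of its underside, on the bench; x away from the robot, y left along the row (yaw within 0.2 rad), z up.
- drain_deck: Fixed sloping wire deck, 98 x 305 mm, of the draining rack. Origin: its centre, on top of the wires, 65 mm above the bench. z: along the pegs, 15 deg from vertical, leaning to the robot; x: up the slope, away from the robot; y: left along the row (yaw within 0.2 rad). Black pegs, 12 mm thick, at x = 0, y = +117, +39, -39, -117 mm, reach 44 mm above the wires; pot mouths rest on the wires.
- dropper_bottle: Small amber dropper bottle, 32 mm diameter, 88 mm high, loose, standing upright between the two racks, nearer the robot. Origin: centre of its underside. Not to be disturbed.
- stain_bottle: Small amber bottle with a black cap, 36 mm diameter, 78 mm high, loose, standing upright between the two racks, farther from the robot. Origin: centre of its underside. Not to be disturbed.
Things that resemble listed ones, but are neither listed nor needed, are in the scene too. What is shaped like the part that bears square_pot_centre but turquoise or yellow is not meant.

How it is judged:
At the end, for the whole second after the job is handed in: Each pot is mouth down over a peg of the draining rack, in the same left-to-right order as their dishes: centre within 25 mm of the peg axis along and across the deck, within 10 mm of half its height above the wires, axis within 0.2 rad of the peg's, at rest (x of tall_pot_centre in the frame of drain_deck between -0.025 and 0.025 m and z of tall_pot_centre in the frame of drain_deck between 0.036 and 0.056 m and angle between the z axis of each of tall_pot_centre, squat_pot_centre, square_pot_centre, tapered_pot_centre and the z axis of drain_deck, either way round below 0.2 rad and linear speed of each of tall_pot, squat_pot, square_pot, tapered_pot below 0.02 m/s and ((y of dish_tall in the frame of rinse_rack between 0.097 and 0.137 m and y of tall_pot_centre in the frame of drain_deck between 0.092 and 0.142 m) or (y of dish_tall in the frame of rinse_rack between 0.019 and 0.059 m and y of tall_pot_centre in the frame of drain_deck between 0.014 and 0.064 m) or (y of dish_tall in the frame of rinse_rack between -0.059 and -0.019 m and y of tall_pot_centre in the frame of drain_deck between -0.064 and -0.014 m) or (y of dish_tall in the frame of rinse_rack between -0.137 and -0.097 m and y of tall_pot_centre in the frame of drain_deck between -0.142 and -0.092 m)) and x of squat_pot_centre in the frame of drain_deck between -0.025 and 0.025 m and z of squat_pot_centre in the frame of drain_deck between 0.018 and 0.038 m and ((y of dish_squat in the frame of rinse_rack between 0.097 and 0.137 m and y of squat_pot_centre in the frame of drain_deck between 0.092 and 0.142 m) or (y of dish_squat in the frame of rinse_rack between 0.019 and 0.059 m and y of squat_pot_centre in the frame of drain_deck between 0.014 and 0.064 m) or (y of dish_squat in the frame of rinse_rack between -0.059 and -0.019 m and y of squat_pot_centre in the frame of drain_deck between -0.064 and -0.014 m) or (y of dish_squat in the frame of rinse_rack between -0.137 and -0.097 m and y of squat_pot_centre in the frame of drain_deck between -0.142 and -0.092 m)) and x of square_pot_centre in the frame of drain_deck between -0.025 and 0.025 m and z of square_pot_centre in the frame of drain_deck between 0.026 and 0.046 m and ((y of dish_square in the frame of rinse_rack between 0.097 and 0.137 m and y of square_pot_centre in the frame of drain_deck between 0.092 and 0.142 m) or (y of dish_square in the frame of rinse_rack between 0.019 and 0.059 m and y of square_pot_centre in the frame of drain_deck between 0.014 and 0.064 m) or (y of dish_square in the frame of rinse_rack between -0.059 and -0.019 m and y of square_pot_centre in the frame of drain_deck between -0.064 and -0.014 m) or (y of dish_square in the frame of rinse_rack between -0.137 and -0.097 m and y of square_pot_centre in the frame of drain_deck between -0.142 and -0.092 m)) and x of tapered_pot_centre in the frame of drain_deck between -0.025 and 0.025 m and z of tapered_pot_centre in the frame of drain_deck between 0.027 and 0.047 m and ((y of dish_tapered in the frame of rinse_rack between 0.097 and 0.137 m and y of tapered_pot_centre in the frame of drain_deck between 0.092 and 0.142 m) or (y of dish_tapered in the frame of rinse_rack between 0.019 and 0.059 m and y of tapered_pot_centre in the frame of drain_deck between 0.014 and 0.064 m) or (y of dish_tapered in the frame of rinse_rack between -0.059 and -0.019 m and y of tapered_pot_centre in the frame of drain_deck between -0.064 and -0.014 m) or (y of dish_tapered in the frame of rinse_rack between -0.137 and -0.097 m and y of tapered_pot_centre in the frame of drain_deck between -0.142 and -0.092 m))); the robot touches nothing.
It fails at once if the dropper bottle between the racks is knocked over or shifted more than 30 mm (distance of dropper_bottle from where it was at the start of the episode above 0.03 m or angle between dropper_bottle's own z axis and vertical above 0.5 rad).
It fails at once if the capped bottle between the racks is knocked over or shifted more than 30 mm (distance of stain_bottle from where it was at the start of the episode above 0.03 m or angle between stain_bottle's own z axis and vertical above 0.5 rad).
It also fails if it takes over 109 s, if anything falls off the work surface, if the arm or the gripper's body presses on something with over 40 N, if the wrist force passes 120 N, or if a joint passes its speed limit or range.

ROBOT

A 6-joint arm with a two-finger parallel gripper is mounted at the origin on the work surface. World frame = base frame: x ahead of the robot, y to its left, z up, the work surface at z = 0. Lengths are in m, angles in rad, forces in N, time in s.
With the tool pointing down it reaches from about 0.3 to 0.875 m from the base axis. Payload 6.4 kg.
Tool frame: the origin (TCP) lies on the mounting face of the last link; the fingertips stand 173 mm ahead of it and the grasp point (between the pads) lies 155 mm ahead of it (ctrl.tip_reach is the distance from the TCP to the fingertips, in m); z points along the fingers, y is the line along which they close (so a half turn about z gives the same grasp; the last joint's range is limited). The gripper opens to 85 mm and grips with 20 to 120 N. Pads are 22 mm wide; open, the fingers measure 114 mm over their backs; the gripper's body (76 mm by 85 mm) begins 54 mm behind the grasp point. The pads swing forward as they close: fully open they stand 13 mm farther back than shut.
Start: joints at [1.083, 0.181, 1.607, -0, 1.354, -0.206], TCP at [0.16, 0.552, 0.405] pointing down, gripper open.
Joint ranges: [-2.99, 2.99], [-0.89, 2.07], [0.3, 2.58], [-1.14, 4.28], [0, 2.63], [-3.12, 3.12]. Speed limits (rad/s): [2.57, 2.57, 3.01, 3.14, 3.14, 3.14].

INTERFACE

Orientations are given as a unit quaternion [w, x, y, z].
In Python, from bench import ctrl gives the robot as it stands.
- The arm moves only by the shell command python3 -m pendant 'ROWS'. ROWS is JSON, a list that holds one entry, the list of rows, each a list of 7 numbers: the opening, from 0 (shut) to 1 (fully open), then the shift along the tool's x, y, z in mm, then the turn, a rotation vector about the tool's x, y, z in rad. A call has 1 to 5 rows; each row is the pose to reach, as a shift and turn from the pose commanded when the call began, along the tool's axes at that moment; what a row does not reach only later rows make up. A row lasts 1/12 s, in which the tool goes at most 41.7 mm and 7.16 degrees, less where a joint would pass 70% of its speed; a pose out of reach is approached as far as the arm can. A call with a gripper value outside its range is refused whole. The fingers move at their own pace and stop on an object; the grip force is fixed at half the most. Time passes only in rows, so rows that repeat a pose let the fingers close. It gives the time, the measured TCP pose, the force, the opening and the grip force at its end, in the units of the state.
- ctrl.get_obs(): the state, without advancing time (a new reading comes with each control period).
- ctrl.camera(name): name is "scene" or "top" or "wrist"; returns the picture (384x512x3 uint8, red, green, blue); there is no depth.
- ctrl.camera_params(name): a dict with "mtx" (3x3 intrinsics, pixels), "world_from_camera" (4x4, takes a point from camera to world coordinates); the wrist camera has in their place "tool_from_camera" (4x4, takes a point from camera to tool coordinates, whose origin is the TCP and whose axes are the flange's). Camera axes: x right, y down, z forward; pixel columns grow to the right and rows downward; lengths in m; the calibration is good to about 2 mm. A picture is of the moment at which its call begins: read the wrist's pose just before it. camera_params takes no time and is no camera call.
- ctrl.hand_in(): hands the job in; it is judged then, once.
Trained networks look in the newest picture that a camera, given by its name, has taken for a name from the list of things; names that differ only in an ending like _2 or _b are one class to them, and where a whole thing is asked for, a point or a joint stands for the part that bears it (a point fixed in the world has none). Each returns a list of dicts, best first, with "confidence" (0 to 1); they miss things now and then, are a little off and sometimes report something else, mostly with a low value. They report only what shows in the picture. A call takes as long as a camera call. They do not tell look-alikes from the thing itself.
- ctrl.boxes_of(camera, name): "point" ([column, row] as shares, 0 to 1, of the picture: columns of its width, rows of its height, amid what is visible of it).
The state is a dict: "time_s": time; "q": joint angles; "dq": joint speeds; "joint_efforts": joint torques, N m; "eef_pos": TCP position; "eef_rot": TCP orientation; "wrist_force": force on the tool from outside, world axes, zero at the start; "torque": the same for the moment, N m; "opening": opening from 0.0 (shut) to 1.0 (fully open); "grasp_force": force on a finger pad.
Only numpy, scipy, OpenCV 4.12 (cv2) and the standard library are available. Lean on these libraries where they do the work, as an engineer would, in place of code of your own. Each camera call takes 0.05 s, during which the arm holds its last target. There are 200 camera calls.

## Working session

There is one attempt and no reset: what is moved stays moved. The work goes in short steps, Python scripts to look and compute and a shell command to move; the robot and the scene stay as the last step left them, time stands still between calls to the robot, and variables do not carry over. Pictures are saved under pics/ and viewed, at most 14 in all, crops included, and the job is handed in when it is done.

```bash
ls; mkdir -p pics; cat > h.py <<'E'
import numpy as np, cv2
from bench import ctrl
from scipy.spatial.transform import Rotation as R
NAMES=["tall_pot_centre","squat_pot_centre","square_pot_centre","tapered_pot_centre","dish_tall","dish_squat","dish_square","dish_tapered","rinse_rack","drain_deck","dropper_bottle","stain_bottle"]
def pose():
    o=ctrl.get_obs(); q=np.array(o["eef_rot"]); return np.array(o["eef_pos"]),R.from_quat(q[[1,2,3,0]])
def cam(n):
    p=ctrl.camera_params(n); K=np.array(p["mtx"])
    if "world_from_camera" in p: return K,np.array(p["world_from_camera"])
    T=np.eye(4); t,r=pose(); T[:3,:3]=r.as_matrix(); T[:3,3]=t
    return K,T@np.array(p["tool_from_camera"])
def toz(K,T,uv,z):
    d=T[:3,:3]@np.linalg.inv(K)@[uv[0],uv[1],1]; return T[:3,3]+d*(z-T[2,3])/d[2]
def px(K,T,P):
    c=np.linalg.inv(T)@np.append(P,1); u=K@c[:3]; return u[:2]/u[2]
def shot(n,f):
    im=ctrl.camera(n); cv2.imwrite("pics/"+f,im[:,:,::-1]); return im
E
python3 - <<'E'
from h import *
print(ctrl.get_obs())
for n in ("top","scene"):
    K,T=cam(n); print(n,K.round(0).tolist(),T.round(3).tolist()); shot(n,n+"0.png")
    for m in NAMES:
        print(n,m,[(round(b["point"][0]*512),round(b["point"][1]*384),round(b["confidence"],2)) for b in ctrl.boxes_of(n,m)][:5])
E
```

```text
pics
{'time_s': 0.0, 'q': array([ 1.08265923e+00,  1.81516930e-01,  1.60799649e+00, -1.36830125e-05,
        1.35377587e+00, -2.06271922e-01]), 'dq': array([ 0.00041704, -0.00038786,  0.0002291 , -0.00032045,  0.00208449,
       -0.00151475]), 'joint_efforts': array([ 1.69606938e-03, -4.44873977e+01, -3.51338375e+01, -1.57006825e-04,
        9.23768501e-03, -1.35788221e-05]), 'eef_pos': array([0.15978485, 0.55209298, 0.40380301]), 'eef_rot': array([-2.82377449e-04,  1.40465001e-01,  9.90085281e-01, -7.99972717e-04]), 'wrist_force': array([ 0.28071034, -0.16151674, -0.5302679 ]), 'torque': array([ 0.05001882, -0.01939822, -0.00882159]), 'grasp_force': 0.0, 'opening': 1.002144735531207}
top [[439.0, 0.0, 249.0], [0.0, 439.0, 192.0], [0.0, 0.0, 1.0]] [[-0.004, -0.996, 0.089, 0.384], [-1.0, 0.002, -0.022, 0.013], [0.022, -0.089, -0.996, 1.147], [0.0, 0.0, 0.0, 1.0]]
top tall_pot_centre [(207, 185, 0.68)]
top squat_pot_centre [(142, 176, 0.97), (208, 183, 0.64)]
top square_pot_centre [(185, 133, 0.78), (174, 183, 0.63), (151, 244, 0.61)]
top tapered_pot_centre [(117, 179, 0.75)]
top dish_
[... 312 characters left out ...]
194.0], [0.0, 0.0, 1.0]] [[-0.722, 0.521, -0.455, 0.983], [0.691, 0.544, -0.476, 0.515], [-0.0, -0.658, -0.753, 0.877], [0.0, 0.0, 0.0, 1.0]]
scene tall_pot_centre [(287, 219, 0.87)]
scene squat_pot_centre []
scene square_pot_centre [(261, 273, 0.75), (371, 226, 0.75), (312, 246, 0.73)]
scene tapered_pot_centre [(364, 295, 0.7), (281, 240, 0.55)]
scene dish_tall [(281, 235, 0.95)]
scene dish_squat []
scene dish_square [(306, 260, 0.78), (330, 288, 0.56), (280, 237, 0.51), (366, 314, 0.35)]
scene dish_tapered [(366, 314, 0.65)]
scene rinse_rack [(207, 156, 0.21)]
scene drain_deck [(209, 154, 0.67)]
scene dropper_bottle [(269, 194, 0.76)]
scene stain_bottle [(231, 223, 0.83), (279, 237, 0.53)]
```

```bash
python3 - <<'E'
import cv2
a=cv2.imread("pics/top0.png")[100:280,80:400]; cv2.imwrite("pics/top0c.png",cv2.resize(a,None,fx=2.5,fy=2.5,interpolation=cv2.INTER_CUBIC))
a=cv2.imread("pics/scene0.png"); cv2.imwrite("pics/scene0c.png",cv2.resize(a,None,fx=1.5,fy=1.5,interpolation=cv2.INTER_CUBIC))
E
```

```text
(no output)
```

View pics/top0c.png

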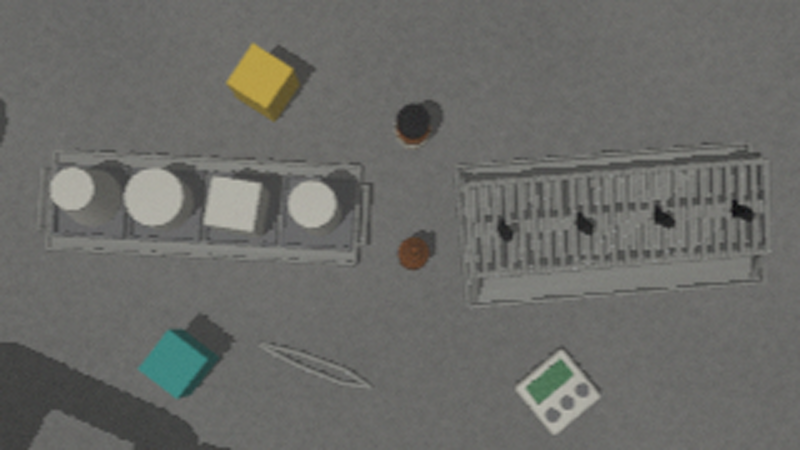

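View pics/scene0c.png

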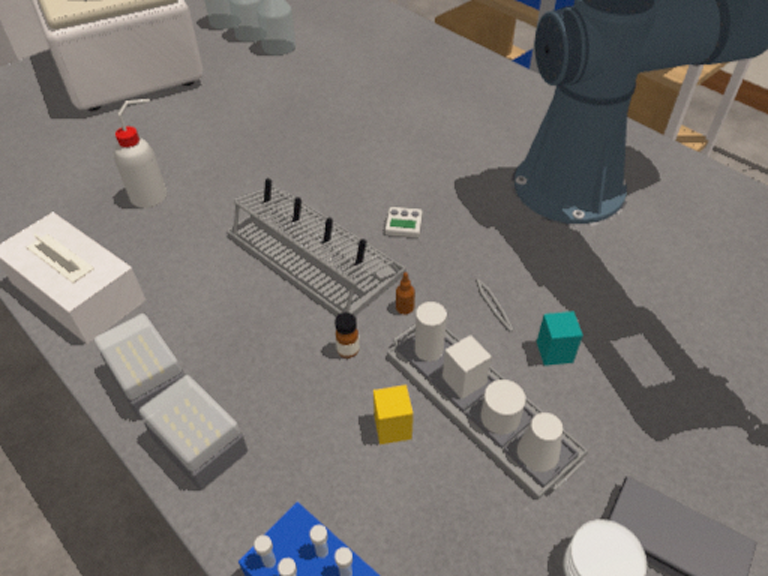

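```bash
cat > m.py <<'E'
from h import *
from scipy.optimize import least_squares
def blobs(n,f):
    im=cv2.imread("pics/"+f).astype(int); mx=im.max(2); mn=im.min(2)
    return (mn>125)&(mx-mn<40),mx<35
def comps(mask,roi,amin):
    m=np.zeros(mask.shape,np.uint8); x0,y0,x1,y1=roi; m[y0:y1,x0:x1]=mask[y0:y1,x0:x1]
    n,l,s,c=cv2.connectedComponentsWithStats(m)
    return [(c[i],s[i,4],l==i) for i in range(1,n) if s[i,4]>=amin]
POT={"tapered":(.030,.021,.074),"squat":(.029,.029,.056),"square":(.024,.024,.072),"tall":(.023,.023,.092)}
def sil(K,T,k,x,y,yaw=0):
    rb,rt,h=POT[k]; a=np.arange(0,2*np.pi,.2) if k!="square" else np.pi/4+np.arange(4)*np.pi/2+yaw
    s=1 if k!="square" else 2**.5
    P=[px(K,T,[x+s*r*np.cos(t),y+s*r*np.sin(t),z]) for r,z in((rb,.015),(rt,.015+h)) for t in a]
    M=cv2.moments(cv2.convexHull(np.array(P,np.float32))); return np.array([M["m10"],M["m01"]])/M["m00"]
E
python3 - <<'E'
from m import *
for n,f,rw,rd in(("top","top0.png",(80,150,240,215),(260,170,400,205)),("scene","scene0.png",(250,190,400,330),(150,110,260,190))):
    w,d=blobs(n,f); print(n,"white",[(c.round(1).tolist(),a) for c,a,_ in comps(w,rw,40)]); print("dark",[(c.round(1).tolist(),a) for c,a,_ in comps(d,rd,4)])
E
```

```text
top white [([108.2, 175.1], np.int32(241)), ([141.0, 178.3], np.int32(430)), ([172.4, 181.1], np.int32(401)), ([204.1, 181.2], np.int32(290)), ([178.5, 199.5], np.int32(103))]
dark [([375.4, 183.7], np.int32(27)), ([343.6, 186.2], np.int32(13))]
scene white [([326.2, 201.1], np.int32(41)), ([333.4, 205.2], np.int32(70)), ([325.6, 253.8], np.int32(3900)), ([386.4, 242.2], np.int32(104)), ([374.6, 254.6], np.int32(62)), ([282.0, 274.4], np.int32(43)), ([273.0, 308.2], np.int32(849)), ([378.8, 316.9], np.int32(64))]
dark [([177.8, 127.0], np.int32(43)), ([197.4, 139.5], np.int32(44)), ([218.0, 152.9], np.int32(49)), ([239.9, 167.9], np.int32(50))]
```

```bash
cat > fit.py <<'E'
from m import *
w,d=blobs("top","top0.png"); K,T=cam("top")
C=[c for c,_,_ in comps(w,(80,150,240,190),200)]
for k,c in zip(POT,C): print(k,toz(K,T,c,.015+POT[k][2])[:2].round(4))
mk=comps(w,(80,150,240,190),200)[2][2].astype(np.uint8)
r=cv2.boxPoints(cv2.minAreaRect(cv2.findContours(mk,0,2)[0][0])); g=[toz(K,T,p,.087)[:2] for p in r]; e=g[1]-g[0]; e2=g[2]-g[1]
print("sq yaw",[np.degrees(np.arctan2(v[1],v[0])).round(1) for v in(e,e2)])
im=cv2.imread("pics/top0.png").max(2); td=comps(im<48,(270,170,390,205),5); td=[(c,a) for c,a,_ in td]; print([(c.round(1).tolist(),a) for c,a in td])
Ks,Ts=cam("scene"); S=np.array([[239.9,167.9],[218,152.9],[197.4,139.5],[177.8,127]])
def deck(v):
    return R.from_euler("z",v[2])*R.from_euler("y",-15,degrees=True)
def resid(v,cam_,S,o=0,h=.022):
    D=deck(v); return np.ravel([px(*cam_,D.apply([0,y,h])+[v[0],v[1],.065])-s for y,s in zip((.117,.039,-.039,-.117),S)])
f=least_squares(lambda v:resid(v,(Ks,Ts),S),[.4,-.15,0]); print("scene fit",f.x.round(4),f.fun.round(1))
if len(td)==4:
    t=np.array(sorted([c for c,_ in td],key=lambda c:c[0])); f2=least_squares(lambda v:resid(v,(K,T),t),[.4,-.15,0]); print("top",f2.x.round(4),f2.fun.round(1))
for n,c,z in(("dropper",(246,202),.05),("stain",(244,152),.05)): print(n,toz(K,T,c,z)[:2].round(3))
E
python3 fit.py
```

```text
tapered [0.5215 0.3294]
squat [0.5159 0.2546]
square [0.5085 0.1757]
tall [0.5048 0.0971]
sq yaw [np.float64(-8.6), np.float64(-99.6)]
[([376.0, 184.1], np.int32(41)), ([344.8, 186.7], np.int32(34)), ([313.1, 189.0], np.int32(30)), ([281.6, 191.9], np.int32(25))]
scene fit [ 0.4995 -0.2012  0.0755] [ 0.1 -0.1  0.   0.4 -0.1  0.1 -0.  -0.3]
top [ 0.4953 -0.2046  0.0791] [-0.4 -0.1 -0.   0.2  0.  -0.1  0.3 -0. ]
dropper [ 0.458 -0.003]
stain [0.585 0.001]
```

```bash
cat > plan.py <<'E'
import sys
from h import *
from scipy.spatial.transform import Slerp
DK=np.array([.497,-.203,.065]); DY=.077
POTS={"tapered":((.5215,.3294),-.07,.045,.117),"squat":((.5159,.2546),-.07,.035,.039),"square":((.5085,.1757),-.158,.05,-.039),"tall":((.5048,.0971),-.07,.065,-.117)}
BASE=R.from_matrix(np.array([[0,1,0],[1,0,0],[0,0,-1]]).T)
def rot(yaw,tilt): return R.from_euler("z",yaw)*R.from_euler("y",-tilt,degrees=True)*BASE
def rinse(k,mouth):
    p,yaw,g,_=POTS[k]; r=rot(yaw,0); return np.array([*p,mouth+g])-r.apply([0,0,.155]),r
def drain(k,up,off=(0,0)):
    *_,g,y=POTS[k]; r=rot(DY,15); D=R.from_euler("z",DY)*R.from_euler("y",-15,degrees=True)
    return DK+D.apply([off[0],y+off[1],up+g])-r.apply([0,0,.155]),r
def plan(tgt,n=1,start=None):
    p,r=start or pose(); q,s=tgt; sl=Slerp([0,1],R.concatenate([r,s]))
    for i in range(n):
        a,b=i/n,(i+1)/n; ra,rb=sl([a])[0],sl([b])[0]
        d=ra.inv().apply((q-p)/n)*1000; w=(ra.inv()*rb).as_rotvec()
        print("mm",d.round(1).tolist(),"rot",w.round(3).tolist(),"rows>=",int(np.ceil(max(np.linalg.norm(d)/41.7,np.degrees(np.linalg.norm(w))/7.16))))
E
python3 - <<'E'
from plan import *
print(rinse("tall",.12)[0],drain("tall",.06)[0]); plan(rinse("tall",.115),3); print('down'); plan(rinse("tall",.015),1,rinse("tall",.115))
E
```

```text
[0.5048 0.0971 0.34  ] [ 0.4337455  -0.32522795  0.33545923]
mm [-152.6, -113.8, 23.2] rot [0.0, -0.0, 0.453] rows>= 5
mm [-187.0, -35.5, 23.2] rot [0.0, -0.0, 0.453] rows>= 5
mm [-183.7, 49.9, 23.2] rot [0.0, -0.0, 0.453] rows>= 5
down
mm [0.0, 0.0, 100.0] rot [0.0, 0.0, 0.0] rows>= 3
```

Candidates in the top picture: tapered (108,175), squat (141,178), white square (172,181), tall (204,181). The yellow block (185,133) and the teal block (151,244) are look-alikes. The four white ones in the rack match the description. Left to right: tapered, squat, square, tall.

```bash

python3 -m pendant '[[[1,-153,-114,23,0,0,0.45],[1,-153,-114,23,0,0,0.45],[1,-153,-114,23,0,0,0.45],[1,-153,-114,23,0,0,0.45],[1,-153,-114,23,0,0,0.45]]]'
python3 -m pendant '[[[1,-187,-36,23,0,0,0.45],[1,-187,-36,23,0,0,0.45],[1,-187,-36,23,0,0,0.45],[1,-187,-36,23,0,0,0.45],[1,-187,-36,23,0,0,0.45]]]'
python3 -m pendant '[[[1,-184,50,23,0,0,0.45],[1,-184,50,23,0,0,0.45],[1,-184,50,23,0,0,0.45],[1,-184,50,23,0,0,0.45],[1,-184,50,23,0,0,0.45]]]'
python3 - <<'E'
from plan import *
plan(rinse("tall",.115))
K,T=cam("wrist"); im=shot("wrist","w1.png")
for k,(p,yaw,g,_) in POTS.items():
    from m import POT
    print(k,px(K,T,[*p,.015+POT[k][2]]).round())
E
```

```text
time_s: 1.72
eef_pos: [0.2764, 0.3978, 0.3812]
eef_rot: [0.0, 0.36, 0.933, -0.001]
wrist_force: [-0.1, 0.1, -0.6]
opening: 1.002
grasp_force: 0.0
time_s: 2.13
eef_pos: [0.3918, 0.2458, 0.3586]
eef_rot: [0.001, 0.56, 0.829, -0.0]
wrist_force: [-0.6, -0.1, -0.3]
opening: 1.001
grasp_force: 0.0
time_s: 2.55
eef_pos: [0.5081, 0.094, 0.3356]
eef_rot: [0.001, 0.731, 0.683, 0.0]
wrist_force: [1.3, -0.1, -0.5]
opening: 0.998
grasp_force: 0.0
mm [2.8, -3.5, 0.6] rot [0.001, 0.001, 0.003] rows>= 1
tapered [ 251. -206.]
squat [251. -28.]
square [248.  95.]
tall [251. 207.]
```

View pics/w1.png

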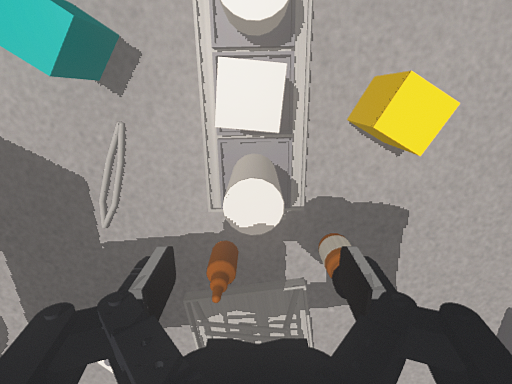

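The tall pot's top is at (253,206), where (251,207) was predicted. The white square pot is at (251,95), distinct from the teal and yellow blocks. Both bottles are clear of the fingers, so I'm descending.

```bash

python3 -m pendant '[[[1,3,-3.5,0,0,0,0],[1,3,-3.5,40,0,0,0],[1,3,-3.5,75,0,0,0],[1,3,-3.5,100,0,0,0],[1,3,-3.5,100,0,0,0]]]'
python3 -m pendant '[[[0,0,0,0,0,0,0],[0,0,0,0,0,0,0],[0,0,0,0,0,0,0],[0,0,0,0,0,0,0],[0,0,0,0,0,0,0]]]'
python3 -m pendant '[[[0,0,0,0,0,0,0],[0,0,0,0,0,0,0],[0,0,0,0,0,0,0],[0,0,0,0,0,0,0],[0,0,0,0,0,0,0]]]'
python3 -m pendant '[[[0,0,0,-5,0,0,0],[0,0,0,-35,0,0,0],[0,0,0,-70,0,0,0],[0,0,0,-110,0,0,0],[0,0,0,-130,0,0,0]]]'
python3 - <<'E'
from plan import *
plan(drain("tall",.065),3); print('down'); plan(drain("tall",.003),1,drain("tall",.065))
E
```

```text
time_s: 3.02
eef_pos: [0.4995, 0.1015, 0.2307]
eef_rot: [-0.004, 0.728, 0.686, -0.004]
wrist_force: [-1.5, -0.7, 0.1]
opening: 0.998
grasp_force: 0.0
time_s: 3.43
eef_pos: [0.5041, 0.1007, 0.2383]
eef_rot: [0.001, 0.728, 0.685, 0.002]
wrist_force: [-0.6, 0.5, 5.2]
opening: 0.526
grasp_force: 61.8
time_s: 3.85
eef_pos: [0.5041, 0.1007, 0.2383]
eef_rot: [0.001, 0.728, 0.685, 0.002]
wrist_force: [0.6, 0.6, 5.6]
opening: 0.528
grasp_force: 61.8
time_s: 4.27
eef_pos: [0.5039, 0.1006, 0.3718]
eef_rot: [0.003, 0.728, 0.685, 0.003]
wrist_force: [1.7, -0.5, -0.2]
opening: 0.527
grasp_force: 62.9
mm [-143.1, -15.2, 10.4] rot [-0.085, 0.006, -0.046] rows>= 4
mm [-142.3, -22.5, 7.9] rot [-0.085, 0.006, -0.046] rows>= 4
mm [-141.2, -29.5, 4.8] rot [-0.085, 0.006, -0.046] rows>= 4
down
mm [0.0, 0.0, 62.0] rot [0.0, 0.0, 0.0] rows>= 2
```

```bash

python3 -m pendant '[[[0,-143,-15,10,-0.085,0.006,-0.046],[0,-143,-15,10,-0.085,0.006,-0.046],[0,-143,-15,10,-0.085,0.006,-0.046],[0,-143,-15,10,-0.085,0.006,-0.046]]]'
python3 -m pendant '[[[0,-142,-23,8,-0.085,0.006,-0.046],[0,-142,-23,8,-0.085,0.006,-0.046],[0,-142,-23,8,-0.085,0.006,-0.046],[0,-142,-23,8,-0.085,0.006,-0.046]]]'
python3 -m pendant '[[[0,-141,-30,5,-0.085,0.006,-0.046],[0,-141,-30,5,-0.085,0.006,-0.046],[0,-141,-30,5,-0.085,0.006,-0.046],[0,-141,-30,5,-0.085,0.006,-0.046],[0,-141,-30,5,-0.085,0.006,-0.046]]]'
python3 -m pendant '[[[0,0,0,0,0,0,0],[0,0,0,0,0,0,0]]]'
python3 - <<'E'
from plan import *
plan(drain("tall",.065,(0,.0035)))
import m
ims=[shot(n,n+"1.png") for n in("scene","wrist")]
a=cv2.resize(ims[0][90:240,140:340],(533,400)); b=cv2.resize(ims[1],(400,300)); c=np.zeros((400,800,3),np.uint8); c[:,:400]=a[:,66:466]; c[:300,400:]=b
cv2.imwrite("pics/c1.png",c[:,:,::-1])
E
```

```text
time_s: 4.6
eef_pos: [0.4784, -0.0442, 0.3571]
eef_rot: [0.03, 0.712, 0.701, 0.031]
wrist_force: [0.1, 1.0, -1.0]
opening: 0.529
grasp_force: 63.0
time_s: 4.93
eef_pos: [0.454, -0.1867, 0.3466]
eef_rot: [0.06, 0.694, 0.715, 0.062]
wrist_force: [0.4, -0.1, -0.6]
opening: 0.523
grasp_force: 63.1
time_s: 5.35
eef_pos: [0.4296, -0.3292, 0.3359]
eef_rot: [0.088, 0.675, 0.727, 0.093]
wrist_force: [0.2, -0.3, -0.2]
opening: 0.529
grasp_force: 63.1
time_s: 5.52
eef_pos: [0.4307, -0.3242, 0.3351]
eef_rot: [0.086, 0.673, 0.728, 0.094]
wrist_force: [-0.9, 0.3, -0.4]
opening: 0.527
grasp_force: 63.1
mm [2.2, 2.9, -4.5] rot [-0.006, -0.001, 0.001] rows>= 1
```

View pics/c1.png

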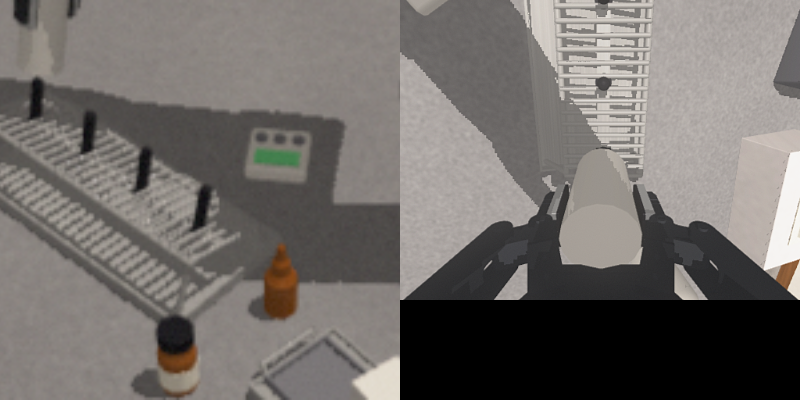

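The pot is held upright in the tool at panel (35,40), directly above the right-most peg (37,98). The bottles are untouched, so I'm lowering it.

```bash

python3 -m pendant '[[[0,2,3,0,0,0,0],[0,2,3,20,0,0,0],[0,2,3,35,0,0,0],[0,2,3,45,0,0,0],[0,2,3,50,0,0,0]]]'
python3 -m pendant '[[[0,0,0,2,0,0,0],[0,0,0,4,0,0,0],[0,0,0,6,0,0,0],[0,0,0,6,0,0,0],[0,0,0,6,0,0,0]]]'
python3 - <<'E'
from plan import *
plan(drain("tall",.0,(0,.0035)))
E
```

```text
time_s: 6.03
eef_pos: [0.4463, -0.3202, 0.2856]
eef_rot: [0.085, 0.673, 0.729, 0.094]
wrist_force: [-0.1, 1.7, -0.2]
opening: 0.525
grasp_force: 63.1
time_s: 6.45
eef_pos: [0.4476, -0.3216, 0.2816]
eef_rot: [0.087, 0.674, 0.728, 0.094]
wrist_force: [0.1, 0.4, 0.0]
opening: 0.526
grasp_force: 63.1
mm [0.9, 0.4, 4.4] rot [-0.006, 0.0, 0.001] rows>= 1
```

```bash

python3 -m pendant '[[[0,0,0,2,0,0,0],[0,0,0,4,0,0,0],[0,0,0,4,0,0,0],[0,0,0,4,0,0,0]]]'
python3 -m pendant '[[[0.9,0,0,0,0,0,0],[0.9,0,0,0,0,0,0],[0.9,0,0,0,0,0,0],[0.9,0,0,0,0,0,0],[0.9,0,0,0,0,0,0]]]'
python3 -m pendant '[[[0.9,0,0,-10,0,0,0],[0.9,0,0,-30,0,0,0],[0.9,0,0,-65,0,0,0],[1,0,0,-105,0,0,0],[1,0,0,-120,0,0,0]]]'
python3 - <<'E'
from plan import *
im=shot("scene","s2.png"); cv2.imwrite("pics/c2.png",cv2.resize(im[90:210,120:280],(640,480))[:,:,::-1])
im=shot("top","t2.png")
plan(rinse("square",.105),3); print('down'); plan(rinse("square",.015),1,rinse("square",.105))
E
```

```text
time_s: 6.78
eef_pos: [0.4484, -0.3221, 0.2806]
eef_rot: [0.087, 0.673, 0.728, 0.093]
wrist_force: [-13.4, 6.1, 24.1]
opening: 0.527
grasp_force: 64.5
time_s: 7.2
eef_pos: [0.4485, -0.3213, 0.277]
eef_rot: [0.086, 0.674, 0.728, 0.094]
wrist_force: [0.2, -0.3, 0.2]
opening: 0.9
grasp_force: 0.0
time_s: 7.62
eef_pos: [0.4182, -0.3245, 0.3992]
eef_rot: [0.09, 0.673, 0.728, 0.093]
wrist_force: [0.6, -1.1, 0.7]
opening: 0.999
grasp_force: 0.0
mm [164.2, 34.1, 38.3] rot [0.086, -0.008, 0.078] rows>= 5
mm [166.8, 24.3, 34.5] rot [0.086, -0.008, 0.078] rows>= 5
mm [168.5, 14.0, 31.5] rot [0.086, -0.008, 0.078] rows>= 5
down
mm [0.0, 0.0, 90.0] rot [0.0, 0.0, 0.0] rows>= 3
```

View pics/c2.png

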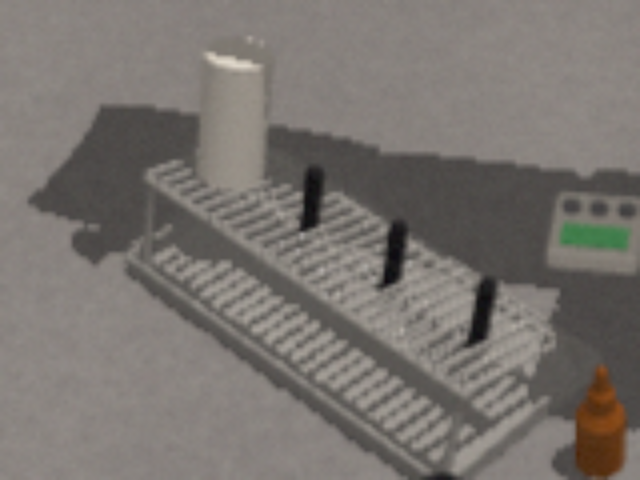

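The tall pot sits over the right-most peg at (235,115) in the crop, with its mouth on the wires. The square pot is next.

```bash

python3 -m pendant '[[[1,164,34,38,0.086,-0.008,0.078],[1,164,34,38,0.086,-0.008,0.078],[1,164,34,38,0.086,-0.008,0.078],[1,164,34,38,0.086,-0.008,0.078],[1,164,34,38,0.086,-0.008,0.078]]]'
python3 -m pendant '[[[1,167,24,34,0.086,-0.008,0.078],[1,167,24,34,0.086,-0.008,0.078],[1,167,24,34,0.086,-0.008,0.078],[1,167,24,34,0.086,-0.008,0.078],[1,167,24,34,0.086,-0.008,0.078]]]'
python3 -m pendant '[[[1,168,14,31,0.086,-0.008,0.078],[1,168,14,31,0.086,-0.008,0.078],[1,168,14,31,0.086,-0.008,0.078],[1,168,14,31,0.086,-0.008,0.078],[1,168,14,31,0.086,-0.008,0.078]]]'
python3 -m pendant '[[[1,0,0,0,0,0,0],[1,0,0,0,0,0,0]]]'
python3 - <<'E'
from plan import *
plan(rinse("square",.105)); plan(rinse("square",.015))
E
```

```text
time_s: 8.13
eef_pos: [0.4472, -0.1515, 0.3626]
eef_rot: [0.053, 0.704, 0.706, 0.063]
wrist_force: [0.0, 1.7, -0.6]
opening: 1.003
grasp_force: 0.0
time_s: 8.55
eef_pos: [0.4767, 0.0147, 0.3353]
eef_rot: [0.024, 0.733, 0.679, 0.032]
wrist_force: [-0.3, 0.5, -0.3]
opening: 1.0
grasp_force: 0.0
time_s: 8.97
eef_pos: [0.5067, 0.1815, 0.3074]
eef_rot: [-0.005, 0.759, 0.651, 0.0]
wrist_force: [-0.6, -1.0, -0.3]
opening: 1.003
grasp_force: 0.0
time_s: 9.13
eef_pos: [0.5068, 0.1766, 0.3085]
eef_rot: [-0.004, 0.76, 0.65, -0.0]
wrist_force: [-0.6, 0.2, 0.4]
opening: 1.001
grasp_force: 0.0
mm [-0.6, 1.8, -1.5] rot [-0.006, -0.005, 0.003] rows>= 1
mm [-1.0, 2.4, 88.5] rot [-0.006, -0.005, 0.003] rows>= 3
```

```bash

python3 -m pendant '[[[1,-1,2,20,-0.005,-0.005,0],[1,-1,2,50,-0.005,-0.005,0],[1,-1,2,75,-0.005,-0.005,0],[1,-1,2,88,-0.005,-0.005,0],[1,-1,2,88,-0.005,-0.005,0]]]'
python3 -m pendant '[[[0,0,0,0,0,0,0],[0,0,0,0,0,0,0],[0,0,0,0,0,0,0],[0,0,0,0,0,0,0],[0,0,0,0,0,0,0]]]'
python3 -m pendant '[[[0,0,0,0,0,0,0],[0,0,0,0,0,0,0]]]'
python3 -m pendant '[[[0,0,0,-5,0,0,0],[0,0,0,-35,0,0,0],[0,0,0,-70,0,0,0],[0,0,0,-110,0,0,0],[0,0,0,-130,0,0,0]]]'
python3 -m pendant '[[[0,0,0,0,0,0,0],[0,0,0,0,0,0,0]]]'
python3 - <<'E'
from plan import *
plan(drain("square",.065),3)
E
```

```text
time_s: 9.55
eef_pos: [0.507, 0.1738, 0.2182]
eef_rot: [-0.002, 0.761, 0.649, -0.002]
wrist_force: [-0.5, 0.0, 1.4]
opening: 0.998
grasp_force: 0.0
time_s: 9.97
eef_pos: [0.5095, 0.176, 0.2232]
eef_rot: [0.001, 0.76, 0.65, 0.002]
wrist_force: [-0.1, -2.3, 6.6]
opening: 0.552
grasp_force: 61.9
time_s: 10.13
eef_pos: [0.5095, 0.176, 0.2232]
eef_rot: [0.001, 0.76, 0.65, 0.002]
wrist_force: [-0.9, -2.1, 7.8]
opening: 0.552
grasp_force: 61.9
time_s: 10.55
eef_pos: [0.5091, 0.1763, 0.3565]
eef_rot: [0.002, 0.76, 0.65, 0.003]
wrist_force: [0.6, 0.1, 0.4]
opening: 0.551
grasp_force: 61.8
time_s: 10.72
eef_pos: [0.5086, 0.1762, 0.3532]
eef_rot: [0.001, 0.76, 0.65, 0.002]
wrist_force: [0.5, -0.4, -0.5]
opening: 0.552
grasp_force: 61.8
mm [-143.5, -3.8, 8.9] rot [-0.085, 0.01, -0.077] rows>= 4
mm [-142.8, -15.6, 6.6] rot [-0.085, 0.01, -0.077] rows>= 4
mm [-141.2, -27.0, 3.4] rot [-0.085, 0.01, -0.077] rows>= 4
```

```bash

python3 -m pendant '[[[0,-143,-4,9,-0.085,0.01,-0.077],[0,-143,-4,9,-0.085,0.01,-0.077],[0,-143,-4,9,-0.085,0.01,-0.077],[0,-143,-4,9,-0.085,0.01,-0.077]]]'
python3 -m pendant '[[[0,-143,-16,7,-0.085,0.01,-0.077],[0,-143,-16,7,-0.085,0.01,-0.077],[0,-143,-16,7,-0.085,0.01,-0.077],[0,-143,-16,7,-0.085,0.01,-0.077]]]'
python3 -m pendant '[[[0,-141,-27,3,-0.085,0.01,-0.077],[0,-141,-27,3,-0.085,0.01,-0.077],[0,-141,-27,3,-0.085,0.01,-0.077],[0,-141,-27,3,-0.085,0.01,-0.077],[0,-141,-27,3,-0.085,0.01,-0.077]]]'
python3 -m pendant '[[[0,0,0,0,0,0,0],[0,0,0,0,0,0,0]]]'
python3 - <<'E'
from plan import *
plan(drain("square",.003))
E
```

```text
time_s: 11.05
eef_pos: [0.4802, 0.0327, 0.3399]
eef_rot: [0.028, 0.734, 0.678, 0.03]
wrist_force: [0.1, -0.4, -0.3]
opening: 0.558
grasp_force: 61.9
time_s: 11.38
eef_pos: [0.4538, -0.1085, 0.3309]
eef_rot: [0.057, 0.706, 0.703, 0.062]
wrist_force: [-0.8, -0.5, 1.1]
opening: 0.556
grasp_force: 61.8
time_s: 11.8
eef_pos: [0.4276, -0.2509, 0.3226]
eef_rot: [0.086, 0.676, 0.726, 0.093]
wrist_force: [0.4, -0.1, -0.8]
opening: 0.552
grasp_force: 61.8
time_s: 11.97
eef_pos: [0.4287, -0.2459, 0.3227]
eef_rot: [0.085, 0.675, 0.727, 0.094]
wrist_force: [-0.5, 1.0, -0.7]
opening: 0.555
grasp_force: 61.8
mm [-1.6, 2.7, 59.4] rot [-0.007, -0.003, -0.003] rows>= 2
```

```bash

python3 -m pendant '[[[0,-2,3,0,0,0,0],[0,-2,3,20,0,0,0],[0,-2,3,35,0,0,0],[0,-2,3,46,0,0,0],[0,-2,3,50,0,0,0]]]'
python3 -m pendant '[[[0,0,0,2,0,0,0],[0,0,0,4,0,0,0],[0,0,0,6,0,0,0],[0,0,0,6,0,0,0],[0,0,0,6,0,0,0]]]'
python3 - <<'E'
from plan import *
plan(drain("square",.001))
E
```

```text
time_s: 12.38
eef_pos: [0.445, -0.2459, 0.2748]
eef_rot: [0.085, 0.674, 0.728, 0.094]
wrist_force: [-0.1, 0.5, -0.9]
opening: 0.553
grasp_force: 61.8
time_s: 12.8
eef_pos: [0.4465, -0.2476, 0.2713]
eef_rot: [0.087, 0.674, 0.727, 0.094]
wrist_force: [-0.8, -0.5, -0.6]
opening: 0.554
grasp_force: 61.8
mm [1.5, -1.4, 7.2] rot [-0.004, 0.0, -0.002] rows>= 1
```

```bash

python3 -m pendant '[[[0,1,-1,2,0,0,0],[0,1,-1,4,0,0,0],[0,1,-1,4,0,0,0],[0,1,-1,6,0,0,0],[0,1,-1,6,0,0,0]]]'
python3 -m pendant '[[[0.9,0,0,0,0,0,0],[0.9,0,0,0,0,0,0],[0.9,0,0,0,0,0,0],[0.9,0,0,0,0,0,0],[0.9,0,0,0,0,0,0]]]'
python3 -m pendant '[[[0.9,0,0,-10,0,0,0],[0.9,0,0,-30,0,0,0],[0.9,0,0,-65,0,0,0],[1,0,0,-105,0,0,0],[1,0,0,-130,0,0,0]]]'
python3 - <<'E'
from plan import *
im=shot("scene","s3.png"); cv2.imwrite("pics/c3.png",cv2.resize(im[90:240,120:320],(640,480))[:,:,::-1])
plan(rinse("squat",.105),3)
E
```

```text
time_s: 13.22
eef_pos: [0.4468, -0.2467, 0.2664]
eef_rot: [0.087, 0.674, 0.728, 0.094]
wrist_force: [-12.2, 3.7, 19.3]
opening: 0.556
grasp_force: 64.3
time_s: 13.63
eef_pos: [0.4468, -0.2463, 0.2645]
eef_rot: [0.087, 0.674, 0.727, 0.094]
wrist_force: [-0.5, -1.2, -0.4]
opening: 0.902
grasp_force: 0.0
time_s: 14.05
eef_pos: [0.4136, -0.2492, 0.3944]
eef_rot: [0.088, 0.674, 0.727, 0.094]
wrist_force: [1.1, -1.8, 0.3]
opening: 1.004
grasp_force: 0.0
mm [165.5, 36.3, 44.3] rot [0.088, -0.004, 0.049] rows>= 5
mm [167.3, 31.9, 40.7] rot [0.088, -0.004, 0.049] rows>= 5
mm [168.9, 27.2, 37.4] rot [0.088, -0.004, 0.049] rows>= 5
```

View pics/c3.png

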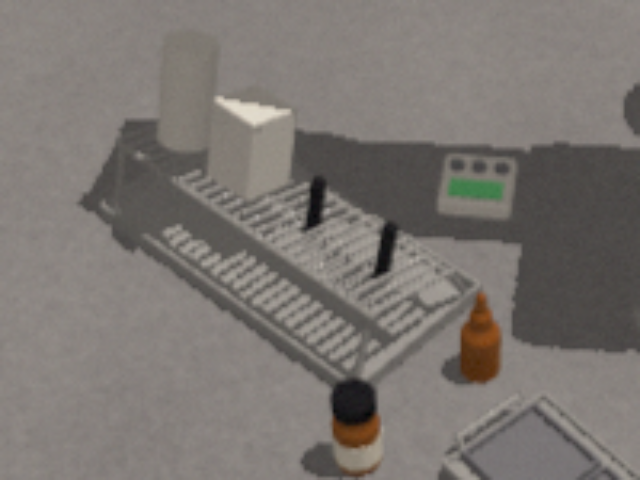

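The square pot is seated on the third peg at (250,150), and the tall pot is still on the fourth. The squat pot is next.

```bash

python3 -m pendant '[[[1,165,36,44,0.088,-0.004,0.049],[1,165,36,44,0.088,-0.004,0.049],[1,165,36,44,0.088,-0.004,0.049],[1,165,36,44,0.088,-0.004,0.049],[1,165,36,44,0.088,-0.004,0.049]]]'
python3 -m pendant '[[[1,167,32,41,0.088,-0.004,0.049],[1,167,32,41,0.088,-0.004,0.049],[1,167,32,41,0.088,-0.004,0.049],[1,167,32,41,0.088,-0.004,0.049],[1,167,32,41,0.088,-0.004,0.049]]]'
python3 -m pendant '[[[1,169,27,37,0.088,-0.004,0.049],[1,169,27,37,0.088,-0.004,0.049],[1,169,27,37,0.088,-0.004,0.049],[1,169,27,37,0.088,-0.004,0.049],[1,169,27,37,0.088,-0.004,0.049]]]'
python3 -m pendant '[[[1,0,0,0,0,0,0],[1,0,0,0,0,0,0]]]'
python3 - <<'E'
from plan import *
plan(rinse("squat",.015))
K,T=cam("wrist"); im=shot("wrist","w4.png"); print(px(K,T,[.5159,.2546,.071]),px(K,T,[.5215,.3294,.089]))
w=(im.min(2)>170)&(im.max(2).astype(int)-im.min(2)<40)
from m import comps
print([(c.round(),a) for c,a,_ in comps(w,(150,0,400,300),300)])
E
```

```text
time_s: 14.52
eef_pos: [0.4468, -0.0761, 0.356]
eef_rot: [0.054, 0.694, 0.715, 0.063]
wrist_force: [-0.5, 0.8, 0.4]
opening: 0.992
grasp_force: 0.0
time_s: 14.93
eef_pos: [0.4811, 0.0916, 0.3225]
eef_rot: [0.024, 0.713, 0.7, 0.032]
wrist_force: [-1.1, 0.4, 0.4]
opening: 1.0
grasp_force: 0.0
time_s: 15.35
eef_pos: [0.5151, 0.2599, 0.2894]
eef_rot: [-0.006, 0.731, 0.683, 0.0]
wrist_force: [-0.9, -0.8, -0.0]
opening: 0.999
grasp_force: 0.0
time_s: 15.52
eef_pos: [0.5149, 0.2555, 0.2901]
eef_rot: [-0.005, 0.731, 0.682, -0.001]
wrist_force: [0.1, -0.7, 0.5]
opening: 0.999
grasp_force: 0.0
mm [-1.4, 1.8, 85.1] rot [-0.009, -0.006, -0.0] rows>= 3
[259.97167093 218.48163914] [261.19264907 110.86632018]
[(array([251.,  99.]), np.int32(1288)), (array([210., 141.]), np.int32(1685)), (array([311., 116.]), np.int32(1176)), (array([265., 110.]), np.int32(4266)), (array([263., 207.]), np.int32(3281))]
```

View pics/w4.png

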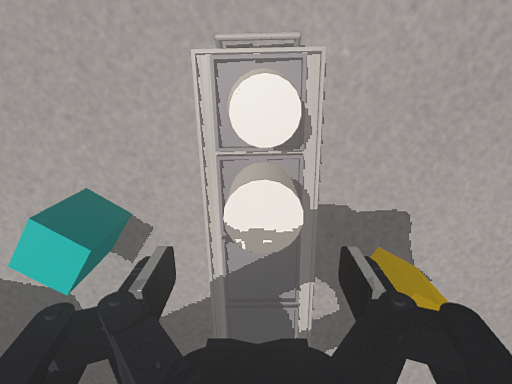

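The squat pot's top is at (263,214) and the tapered pot's at (265,110), both within 2 mm of prediction. Grasping the squat pot.

```bash

python3 -m pendant '[[[1,-1,3,20,-0.007,-0.005,0],[1,-1,3,50,-0.007,-0.005,0],[1,-1,3,73,-0.007,-0.005,0],[1,-1,3,84,-0.007,-0.005,0],[1,-1,3,84,-0.007,-0.005,0]]]'
python3 -m pendant '[[[0,0,0,0,0,0,0],[0,0,0,0,0,0,0],[0,0,0,0,0,0,0],[0,0,0,0,0,0,0],[0,0,0,0,0,0,0]]]'
python3 -m pendant '[[[0,0,0,0,0,0,0],[0,0,0,0,0,0,0]]]'
python3 -m pendant '[[[0,0,0,-5,0,0,0],[0,0,0,-35,0,0,0],[0,0,0,-70,0,0,0],[0,0,0,-110,0,0,0],[0,0,0,-130,0,0,0]]]'
python3 -m pendant '[[[0,0,0,0,0,0,0],[0,0,0,0,0,0,0]]]'
python3 - <<'E'
from plan import *
plan(drain("squat",.065),3)
E
```

```text
time_s: 15.98
eef_pos: [0.5162, 0.2534, 0.204]
eef_rot: [-0.002, 0.733, 0.681, -0.002]
wrist_force: [-0.1, -1.1, 0.4]
opening: 0.998
grasp_force: 0.0
time_s: 16.4
eef_pos: [0.5184, 0.2555, 0.2086]
eef_rot: [0.0, 0.732, 0.681, 0.002]
wrist_force: [0.8, -2.5, 8.5]
opening: 0.663
grasp_force: 64.3
time_s: 16.57
eef_pos: [0.5184, 0.2554, 0.2086]
eef_rot: [0.0, 0.732, 0.682, 0.002]
wrist_force: [0.6, -1.8, 5.9]
opening: 0.666
grasp_force: 64.3
time_s: 16.98
eef_pos: [0.5182, 0.2555, 0.3418]
eef_rot: [0.0, 0.732, 0.682, 0.003]
wrist_force: [1.5, 0.4, -0.8]
opening: 0.664
grasp_force: 64.0
time_s: 17.15
eef_pos: [0.5176, 0.2553, 0.3385]
eef_rot: [-0.0, 0.732, 0.682, 0.002]
wrist_force: [-0.6, 0.2, -2.0]
opening: 0.667
grasp_force: 64.0
mm [-143.3, -19.7, 8.5] rot [-0.086, 0.005, -0.049] rows>= 4
mm [-142.2, -27.4, 5.7] rot [-0.086, 0.005, -0.049] rows>= 4
mm [-140.6, -34.7, 2.3] rot [-0.086, 0.005, -0.049] rows>= 4
```

```bash

python3 -m pendant '[[[0,-143,-20,8,-0.086,0.005,-0.049],[0,-143,-20,8,-0.086,0.005,-0.049],[0,-143,-20,8,-0.086,0.005,-0.049],[0,-143,-20,8,-0.086,0.005,-0.049]]]'
python3 -m pendant '[[[0,-142,-27,5,-0.086,0.005,-0.049],[0,-142,-27,5,-0.086,0.005,-0.049],[0,-142,-27,5,-0.086,0.005,-0.049],[0,-142,-27,5,-0.086,0.005,-0.049]]]'
python3 -m pendant '[[[0,-141,-35,2,-0.086,0.005,-0.049],[0,-141,-35,2,-0.086,0.005,-0.049],[0,-141,-35,2,-0.086,0.005,-0.049],[0,-141,-35,2,-0.086,0.005,-0.049],[0,-141,-35,2,-0.086,0.005,-0.049]]]'
python3 -m pendant '[[[0,0,0,0,0,0,0],[0,0,0,0,0,0,0]]]'
python3 - <<'E'
from plan import *
plan(drain("squat",.003))
E
```

```text
time_s: 17.48
eef_pos: [0.485, 0.1112, 0.3254]
eef_rot: [0.027, 0.715, 0.698, 0.029]
wrist_force: [0.1, -0.7, -0.5]
opening: 0.663
grasp_force: 64.1
time_s: 17.82
eef_pos: [0.4556, -0.0302, 0.3181]
eef_rot: [0.057, 0.696, 0.713, 0.061]
wrist_force: [-0.3, 0.1, -0.2]
opening: 0.664
grasp_force: 64.1
time_s: 18.23
eef_pos: [0.4258, -0.1731, 0.31]
eef_rot: [0.087, 0.676, 0.726, 0.093]
wrist_force: [-0.2, -0.7, -0.1]
opening: 0.663
grasp_force: 64.1
time_s: 18.4
eef_pos: [0.4267, -0.1687, 0.3102]
eef_rot: [0.086, 0.674, 0.727, 0.094]
wrist_force: [0.2, 0.7, 0.2]
opening: 0.663
grasp_force: 64.1
mm [-0.6, 2.1, 61.3] rot [-0.007, -0.0, -0.002] rows>= 2
```

```bash

python3 -m pendant '[[[0,-1,2,0,0,0,0],[0,-1,2,20,0,0,0],[0,-1,2,35,0,0,0],[0,-1,2,46,0,0,0],[0,-1,2,52,0,0,0]]]'
python3 -m pendant '[[[0,0,0,2,0,0,0],[0,0,0,4,0,0,0],[0,0,0,6,0,0,0],[0,0,0,6,0,0,0],[0,0,0,6,0,0,0]]]'
python3 - <<'E'
from plan import *
plan(drain("squat",.001))
E
```

```text
time_s: 18.82
eef_pos: [0.4426, -0.1675, 0.2601]
eef_rot: [0.086, 0.673, 0.728, 0.094]
wrist_force: [0.1, -0.7, -0.6]
opening: 0.663
grasp_force: 64.2
time_s: 19.23
eef_pos: [0.4441, -0.1692, 0.2563]
eef_rot: [0.088, 0.674, 0.728, 0.094]
wrist_force: [0.3, -0.3, -0.8]
opening: 0.664
grasp_force: 64.2
mm [1.3, -1.1, 6.8] rot [-0.004, 0.002, -0.0] rows>= 1
```

```bash

python3 -m pendant '[[[0,1,-1,2,0,0,0],[0,1,-1,4,0,0,0],[0,1,-1,4,0,0,0],[0,1,-1,6,0,0,0],[0,1,-1,6,0,0,0]]]'
python3 -m pendant '[[[0.95,0,0,0,0,0,0],[0.95,0,0,0,0,0,0],[0.95,0,0,0,0,0,0],[0.95,0,0,0,0,0,0],[0.95,0,0,0,0,0,0]]]'
python3 -m pendant '[[[0.95,0,0,-10,0,0,0],[0.95,0,0,-30,0,0,0],[0.95,0,0,-65,0,0,0],[1,0,0,-105,0,0,0],[1,0,0,-145,0,0,0]]]'
python3 - <<'E'
from plan import *
im=shot("scene","s4.png"); cv2.imwrite("pics/c4.png",cv2.resize(im[90:240,120:320],(640,480))[:,:,::-1])
plan(rinse("tapered",.105),3)
E
```

```text
time_s: 19.65
eef_pos: [0.4444, -0.1686, 0.2521]
eef_rot: [0.088, 0.674, 0.728, 0.093]
wrist_force: [-19.1, 4.5, 31.5]
opening: 0.663
grasp_force: 67.6
time_s: 20.07
eef_pos: [0.4444, -0.1681, 0.2496]
eef_rot: [0.088, 0.674, 0.727, 0.094]
wrist_force: [0.0, 0.3, -0.8]
opening: 0.954
grasp_force: 0.0
time_s: 20.48
eef_pos: [0.4067, -0.1702, 0.3915]
eef_rot: [0.087, 0.674, 0.728, 0.093]
wrist_force: [0.8, -0.8, -0.6]
opening: 1.0
grasp_force: 0.0
mm [163.9, 41.0, 42.2] rot [0.088, -0.003, 0.049] rows>= 5
mm [165.9, 36.4, 38.3] rot [0.088, -0.003, 0.049] rows>= 5
mm [167.7, 31.5, 34.8] rot [0.088, -0.003, 0.049] rows>= 5
```

View pics/c4.png

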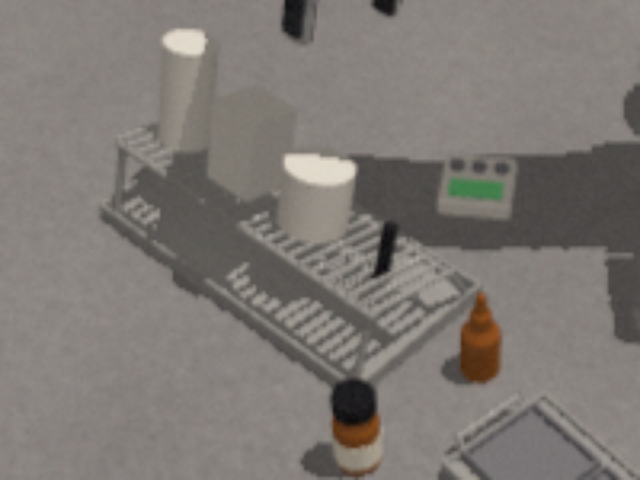

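The squat pot is seated on the second peg at (318,198). One peg is free at (385,250), and the bottles are unmoved. The tapered pot is last.

```bash

python3 -m pendant '[[[1,164,41,42,0.088,-0.003,0.049],[1,164,41,42,0.088,-0.003,0.049],[1,164,41,42,0.088,-0.003,0.049],[1,164,41,42,0.088,-0.003,0.049],[1,164,41,42,0.088,-0.003,0.049]]]'
python3 -m pendant '[[[1,166,36,38,0.088,-0.003,0.049],[1,166,36,38,0.088,-0.003,0.049],[1,166,36,38,0.088,-0.003,0.049],[1,166,36,38,0.088,-0.003,0.049],[1,166,36,38,0.088,-0.003,0.049]]]'
python3 -m pendant '[[[1,168,32,34,0.088,-0.003,0.049],[1,168,32,34,0.088,-0.003,0.049],[1,168,32,34,0.088,-0.003,0.049],[1,168,32,34,0.088,-0.003,0.049],[1,168,32,34,0.088,-0.003,0.049]]]'
python3 -m pendant '[[[1,0,0,0,0,0,0],[1,0,0,0,0,0,0]]]'
python3 - <<'E'
from plan import *
plan(rinse("tapered",.015))
E
```

```text
time_s: 20.95
eef_pos: [0.4449, 0.0011, 0.359]
eef_rot: [0.056, 0.694, 0.715, 0.063]
wrist_force: [-0.9, -0.1, -0.4]
opening: 1.002
grasp_force: 0.0
time_s: 21.37
eef_pos: [0.4825, 0.1685, 0.3286]
eef_rot: [0.025, 0.713, 0.7, 0.032]
wrist_force: [-1.4, 0.2, 0.5]
opening: 1.003
grasp_force: 0.0
time_s: 21.78
eef_pos: [0.5209, 0.3358, 0.2984]
eef_rot: [-0.006, 0.731, 0.683, 0.001]
wrist_force: [0.2, -0.6, -0.7]
opening: 1.003
grasp_force: 0.0
time_s: 21.95
eef_pos: [0.5207, 0.331, 0.2992]
eef_rot: [-0.005, 0.731, 0.682, -0.0]
wrist_force: [0.4, 0.6, 0.5]
opening: 1.003
grasp_force: 0.0
mm [-2.1, 1.6, 84.2] rot [-0.008, -0.007, 0.0] rows>= 3
```

```bash

python3 -m pendant '[[[1,-2,2,20,-0.007,-0.006,0],[1,-2,2,50,-0.007,-0.006,0],[1,-2,2,73,-0.007,-0.006,0],[1,-2,2,83,-0.007,-0.006,0],[1,-2,2,83,-0.007,-0.006,0]]]'
python3 -m pendant '[[[0,0,0,0,0,0,0],[0,0,0,0,0,0,0],[0,0,0,0,0,0,0],[0,0,0,0,0,0,0],[0,0,0,0,0,0,0]]]'
python3 -m pendant '[[[0,0,0,0,0,0,0],[0,0,0,0,0,0,0],[0,0,0,0,0,0,0]]]'
python3 -m pendant '[[[0,0,0,-5,0,0,0],[0,0,0,-30,0,0,0],[0,0,0,-60,0,0,0],[0,0,0,-100,0,0,0],[0,0,0,-130,0,0,0]]]'
python3 -m pendant '[[[0,0,0,0,0,0,0],[0,0,0,0,0,0,0]]]'
python3 - <<'E'
from plan import *
shot("wrist","w5.png")
plan(drain("tapered",.065),3)
E
```

```text
time_s: 22.37
eef_pos: [0.5213, 0.3278, 0.2142]
eef_rot: [-0.002, 0.732, 0.681, -0.002]
wrist_force: [-0.4, -0.6, -0.1]
opening: 0.999
grasp_force: 0.0
time_s: 22.78
eef_pos: [0.5232, 0.3301, 0.2192]
eef_rot: [0.0, 0.732, 0.682, 0.002]
wrist_force: [-3.4, -1.6, 8.5]
opening: 0.564
grasp_force: 60.9
time_s: 23.03
eef_pos: [0.5231, 0.3301, 0.2192]
eef_rot: [0.0, 0.731, 0.682, 0.002]
wrist_force: [-3.0, -2.7, 7.6]
opening: 0.565
grasp_force: 60.9
time_s: 23.45
eef_pos: [0.5224, 0.3299, 0.35]
eef_rot: [-0.0, 0.732, 0.682, 0.002]
wrist_force: [1.5, 1.2, 1.4]
opening: 0.563
grasp_force: 61.3
time_s: 23.62
eef_pos: [0.5229, 0.3301, 0.3501]
eef_rot: [0.0, 0.732, 0.682, 0.004]
wrist_force: [-0.1, -0.1, -0.3]
opening: 0.562
grasp_force: 61.3
mm [-142.5, -24.3, 8.4] rot [-0.087, 0.006, -0.049] rows>= 4
mm [-141.2, -31.8, 5.2] rot [-0.087, 0.006, -0.049] rows>= 4
mm [-139.5, -39.0, 1.4] rot [-0.087, 0.006, -0.049] rows>= 4
```

View pics/w5.png

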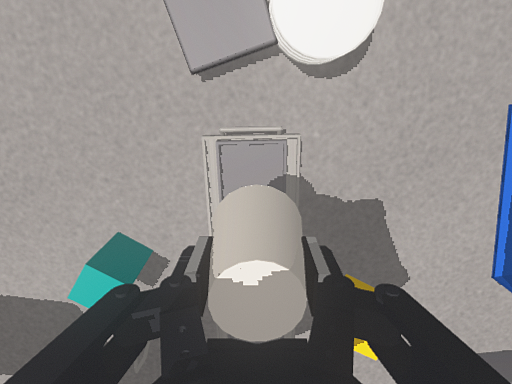

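The tapered pot is held upright at (257,270), with an opening of about 48 mm that matches its taper. Carrying it over.

```bash

python3 -m pendant '[[[0,-142,-24,8,-0.087,0.006,-0.049],[0,-142,-24,8,-0.087,0.006,-0.049],[0,-142,-24,8,-0.087,0.006,-0.049],[0,-142,-24,8,-0.087,0.006,-0.049]]]'
python3 -m pendant '[[[0,-141,-32,5,-0.087,0.006,-0.049],[0,-141,-32,5,-0.087,0.006,-0.049],[0,-141,-32,5,-0.087,0.006,-0.049],[0,-141,-32,5,-0.087,0.006,-0.049]]]'
python3 -m pendant '[[[0,-140,-39,1,-0.087,0.006,-0.049],[0,-140,-39,1,-0.087,0.006,-0.049],[0,-140,-39,1,-0.087,0.006,-0.049],[0,-140,-39,1,-0.087,0.006,-0.049],[0,-140,-39,1,-0.087,0.006,-0.049]]]'
python3 -m pendant '[[[0,0,0,0,0,0,0],[0,0,0,0,0,0,0]]]'
python3 - <<'E'
from plan import *
plan(drain("tapered",.003)); im=shot("scene","s5.png"); cv2.imwrite("pics/c5.png",cv2.resize(im[90:240,120:320],(640,480))[:,:,::-1])
E
```

```text
time_s: 24.0
eef_pos: [0.486, 0.1868, 0.3351]
eef_rot: [0.028, 0.714, 0.699, 0.029]
wrist_force: [0.5, 0.1, -0.8]
opening: 0.562
grasp_force: 61.4
time_s: 24.33
eef_pos: [0.4517, 0.0468, 0.3273]
eef_rot: [0.057, 0.695, 0.714, 0.062]
wrist_force: [1.0, -0.2, -0.2]
opening: 0.562
grasp_force: 61.4
time_s: 24.75
eef_pos: [0.4181, -0.0948, 0.3196]
eef_rot: [0.087, 0.676, 0.726, 0.095]
wrist_force: [0.8, -0.1, -0.3]
opening: 0.56
grasp_force: 61.4
time_s: 24.92
eef_pos: [0.4191, -0.0911, 0.32]
eef_rot: [0.087, 0.674, 0.727, 0.095]
wrist_force: [0.1, 0.1, -1.7]
opening: 0.566
grasp_force: 61.4
mm [-0.7, 0.9, 61.2] rot [-0.003, -0.002, -0.001] rows>= 2
```

View pics/c5.png

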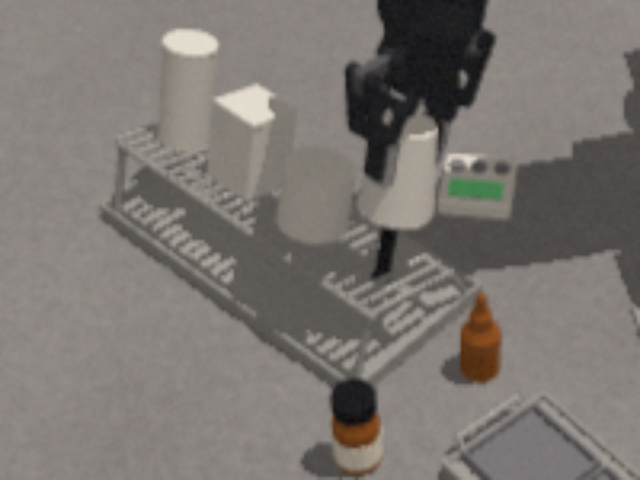

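The tapered pot hovers right above the free peg, with its mouth at (400,215) and the peg at (385,250). Lowering it.

```bash

python3 -m pendant '[[[0,-1,1,0,0,0,0],[0,-1,1,20,0,0,0],[0,-1,1,35,0,0,0],[0,-1,1,46,0,0,0],[0,-1,1,52,0,0,0]]]'
python3 -m pendant '[[[0,0,0,2,0,0,0],[0,0,0,4,0,0,0],[0,0,0,6,0,0,0],[0,0,0,6,0,0,0],[0,0,0,6,0,0,0]]]'
python3 - <<'E'
from plan import *
plan(drain("tapered",.001))
E
```

```text
time_s: 25.38
eef_pos: [0.434, -0.09, 0.2697]
eef_rot: [0.087, 0.673, 0.728, 0.096]
wrist_force: [-0.3, 0.6, -0.0]
opening: 0.563
grasp_force: 61.4
time_s: 25.8
eef_pos: [0.4357, -0.0913, 0.2658]
eef_rot: [0.089, 0.673, 0.728, 0.096]
wrist_force: [-0.1, 0.2, -1.1]
opening: 0.563
grasp_force: 61.4
mm [0.9, -1.2, 6.5] rot [-0.0, -0.0, 0.0] rows>= 1
```

```bash

python3 -m pendant '[[[0,1,-1,2,0,0,0],[0,1,-1,4,0,0,0],[0,1,-1,4,0,0,0],[0,1,-1,5,0,0,0],[0,1,-1,5,0,0,0]]]'
python3 -m pendant '[[[0.95,0,0,0,0,0,0],[0.95,0,0,0,0,0,0],[0.95,0,0,0,0,0,0],[0.95,0,0,0,0,0,0],[0.95,0,0,0,0,0,0]]]'
python3 -m pendant '[[[0.95,0,0,-10,0,0,0],[0.95,0,0,-30,0,0,0],[0.95,0,0,-65,0,0,0],[1,0,0,-105,0,0,0],[1,0,0,-145,0,0,0]]]'
python3 -m pendant '[[[1,20,-40,-20,0,0,0],[1,60,-60,-40,0,0,0],[1,90,-80,-40,0,0,0],[1,120,-100,-40,0,0,0],[1,120,-100,-40,0,0,0]]]'
python3 - <<'E'
from h import *
a=shot("scene","s6.png")[90:240,120:320]; b=shot("top","t6.png")[150:250,230:400]
c=np.zeros((600,800,3),np.uint8); c[:360,:480]=cv2.resize(a,(480,360)); c[360:,:408]=cv2.resize(b,(408,240)); cv2.imwrite("pics/c6.png",c[:,:,::-1])
E
```

```text
time_s: 26.22
eef_pos: [0.4359, -0.0905, 0.2624]
eef_rot: [0.088, 0.673, 0.728, 0.095]
wrist_force: [-18.1, 2.4, 29.3]
opening: 0.565
grasp_force: 66.4
time_s: 26.63
eef_pos: [0.4357, -0.0902, 0.26]
eef_rot: [0.088, 0.674, 0.728, 0.096]
wrist_force: [-0.4, 0.4, -0.3]
opening: 0.948
grasp_force: 0.0
time_s: 27.05
eef_pos: [0.3976, -0.0928, 0.401]
eef_rot: [0.087, 0.674, 0.728, 0.095]
wrist_force: [1.1, -0.4, 0.1]
opening: 1.0
grasp_force: 0.0
time_s: 27.47
eef_pos: [0.2793, 0.0217, 0.4124]
eef_rot: [0.088, 0.672, 0.729, 0.097]
wrist_force: [0.7, -1.0, -0.2]
opening: 0.996
grasp_force: 0.0
```

View pics/c6.png

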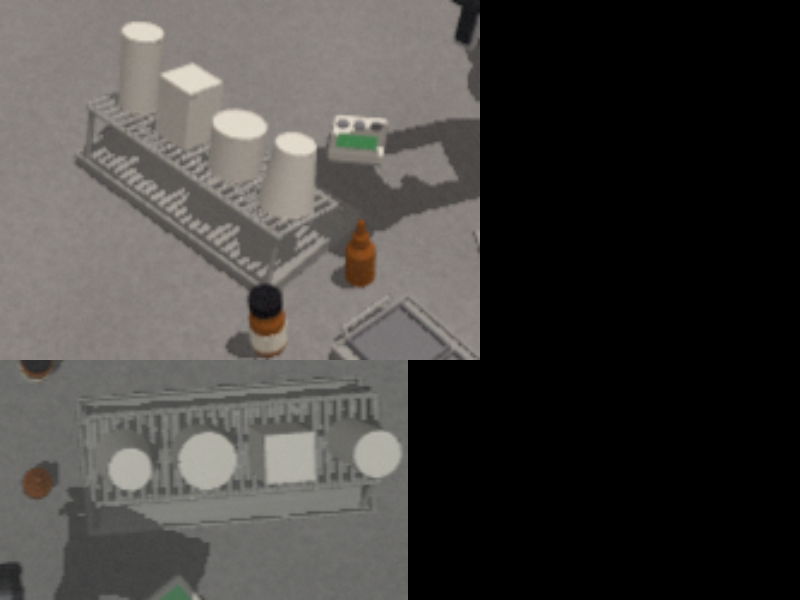

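All four pots are seated. From left to right in the top view they are tapered (130,468), squat (207,460), square (290,457) and tall (377,453). The bottles stand untouched and the arm is clear. I'll do a quick numeric check, then hand in.

```bash
python3 - <<'E'
from plan import *
from m import POT,blobs,comps
K,T=cam("top"); w,_=blobs("top","t6.png"); C=sorted([c for c,a,_ in comps(w,(265,170,400,205),150)],key=lambda c:c[0])
D=R.from_euler("z",DY)*R.from_euler("y",-15,degrees=True); ok=len(C)==4
for k,c in zip(POT,C):
    h=POT[k][2]; n=D.apply([0,0,1]); d=T[:3,:3]@np.linalg.inv(K)@[*c,1]; o=T[:3,3]-DK
    P=D.inv().apply(o+d*(h-n@o)/(n@d)); e=P-[0,POTS[k][3],h]; print(k,(e*1000).round(1)); ok&=np.abs(e).max()<.018
print(ok)
if ok: print(ctrl.hand_in())
E
```

```text
tapered [-0.9 -1.4 -0. ]
squat [-2.1 -2.3 -0. ]
square [-2.5 -2.3 -0. ]
tall [-1.7 -2.8 -0. ]
True
the job is handed in; nothing more can be done
None
```

The job is handed in: all four pots hang mouth down over their pegs in the original order (tapered, squat, square, tall), within about 4 mm of the peg axes in the last top view, with both bottles undisturbed; hand-in returned no verdict.

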